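Set the iris lever of a stone-inspection light

TASK

On the round grey light stage, use the fingertips to push the black post of the iris lever gently round its arc all the way to the yellow stop, then push it back the other way until the lever's white pointer lines up with the red marker, and move clear. Only push the lever, never grip or force it; do not lift or shove the light stage, do not move the red marker on its rim, and leave the stone on the stage and everything else on the bench where it is.

Things in the scene. Friction and masses are not known exactly. Their poses are not given: they have to be found in the camera images.
- light_stage: Round grey light base, 260 mm diameter, 52 mm high, about 3 kg, loose on the bench (a push of some 15 N can slide it). Origin: centre of its underside, on the vertical axis of the ring; z up. On top turns a flat aluminium ring (124 mm outer, 82 mm inner diameter, top 68 mm above the bench) with a lever. The lever's 126 deg arc is centred on the stage's own -x side; white ticks lie along it.
- yellow_stop (a point): Centre of the top of the yellow stop block, at the +y end of the lever's arc: 10 mm wide along the arc, reaching from 80 to 104 mm from the axis, top 66 mm above the bench. A like black stop block stands at the other (-y) end.
- iris_ring (a joint): Angle of iris ring and lever in rad: 0 against the yellow stop, growing counterclockwise seen from above to 2.2 at the black stop. In the stage frame the lever points at 2.04 rad + this value, counterclockwise from +x. Friction holds it where it is left: about 1.5 N at the post moves it; no spring.
- lever_post (a point): Centre of the top of the lever's upright black round post: 12 mm diameter, 88 mm from the ring's axis, top 112 mm above the bench, rising from the flat dark lever arm (12 mm wide, top 64 mm above the bench). The upper 44 mm are free to push on from either side; nothing else within 60 mm is higher than 68 mm.
- pointer_tip (a point): Tip of the white pointer (4 mm wide) at the outer end of the lever arm, straight outward of the post, 108 mm from the ring's axis, 60 mm above the bench.
- red_mark (a point): Setting point of the red marker: 108 mm from the ring's axis, 60 mm above the bench, at the inner end of a red clip on the stage's rim (radial red bar 6 mm wide, 110 to 136 mm from the axis, top 62 mm above the bench). It sits tight, 0.7 to 1.9 rad from the yellow stop, differing each time. Set right, pointer_tip and red_mark coincide.
- stone: Amber cut stone, 26 mm wide, 13 mm high, lying loose on the white window inside the ring; origin at the centre of its underside. Stays there.
- loupe: Black loupe, 40 mm diameter, 42 mm high, standing loose beside the stage (about 0.21 m from its axis, on its +y side); origin under its centre.
- stone_tray: White divided tray of stones, 100 x 70 x 22 mm, beside the stage (about 0.22 m from its axis, on its -y side); origin under its centre.
- polish_jar: Jar with blue lid, 60 mm diameter, 65 mm high, on the right of the bench; origin under its centre.
- screwdriver: Screwdriver, 170 mm long, lying on the left of the bench.
- mug: Blue mug, 80 mm diameter, 90 mm high, on the right of the bench; origin under its centre.

How it is judged (in metres and radians):
On the way, in this order (a step that is already met when the one before it is completed fails the run):
1. the lever is pushed fully against the yellow stop (value of joint iris_ring below 0.035 rad), for 0.1 s.
2. the lever's pointer is brought back to the red marker (horizontal distance between pointer_tip and red_mark below 0.0035 m), for 0.2 s.
At the end, for the whole second after the job is handed in: The pointer tip stands within 3.5 mm of the red marker's setting point and is at rest, after having been at the yellow stop; the light stage stands flat within 20 mm of where it was, the stone lies in the ring, and every other thing is within 30 mm of its place (horizontal distance between pointer_tip and red_mark below 0.0035 m and velocity of joint iris_ring between -0.02 and 0.02 rad/s and distance of light_stage from where it was at the start of the episode below 0.02 m and angle between light_stage's own z axis and vertical below 0.03 rad and horizontal distance between stone and light_stage below 0.03 m and distance of each of stone, loupe, stone_tray, polish_jar, screwdriver, mug from where it was at the start of the episode below 0.03 m); the robot touches nothing.
It fails at once if the lever is gripped or forced (more than 35 N between the fingers and the ring or lever) (contact force between the fingers and iris_ring above 35 N).
It fails at once if the light stage is lifted, tipped, or shoved more than 20 mm (height (world z) of light_stage above 0.008 m or angle between light_stage's own z axis and vertical above 0.06 rad or distance of light_stage from where it was at the start of the episode above 0.02 m).
It fails at once if the red marker is pushed out of its setting (moved more than 20 mm) (distance of red_mark from where it was at the start of the episode above 0.02 m).
It fails at once if the stone is moved more than 30 mm or taken off the stage (distance of stone from where it was at the start of the episode above 0.03 m or z of stone in the frame of light_stage above 0.065 m).
It fails at once if another thing on the bench is knocked, moved more than 30 mm or lifted (distance of any of loupe, stone_tray, polish_jar, screwdriver, mug from where it was at the start of the episode above 0.03 m).
It also fails if it takes over 64 s, if anything falls off the work surface, if the arm or the gripper's body presses on something with over 40 N, if the wrist force passes 120 N, or if a joint passes its speed limit or range.

ROBOT

A 7-joint arm with a two-finger parallel gripper is mounted at the origin on the work surface. World frame = base frame: x ahead of the robot, y to its left, z up, the work surface at z = 0. Lengths are in mm, angles in rad, forces in N, time in s.
With the tool pointing down it reaches from about 400 to 925 mm from the base axis. Payload 5.6 kg.
Tool frame: the origin (TCP) lies at the very end of the fingers, on their centre line; the grasp point (between the pads) lies arm.grip_depth behind it (arm.grip_depth is the distance from the TCP to the grasp point, in mm); y points along the fingers, z is the direction in which the jaws open and shut, and the axes are right-handed (so a half turn about y gives the same grasp; the last joint's range is limited). The gripper opens to 85 mm and grips with 20 to 120 N. Pads are 22 mm wide; open, the fingers measure 114 mm over their backs; the gripper's body (76 mm by 85 mm) begins 54 mm behind the grasp point. The pads swing forward as they close: fully open they stand 13 mm farther back than shut.
Start: joints at [-1.153, 0.468, -0.012, 1.603, 0.006, 1.071, -0.056], TCP at [289.071, 582.191, 231.29] pointing down, gripper open.
Joint ranges: [-2.53, 2.53], [-0.31, 2.02], [-1.57, 1.55], [0.28, 2.44], [-1.29, 4.43], [0.15, 1.84], [-2.92, 2.92]. Speed limits (rad/s): [2.57, 2.57, 3.14, 3.14, 3.14, 3.14, 3.14].

INTERFACE

Orientations are given as [roll, pitch, yaw] about the fixed x, y, z axes, in that order (R = Rz(yaw) Ry(pitch) Rx(roll)).
In Python, from plant import monitor, imaging, arm gives the robot as it stands.
- The arm moves only by the tool drive_tool, never from a script. Its argument "targets" is text: rows parted by semicolons, each of 7 numbers parted by spaces: the turn, a rotation vector about the tool's x, y, z in degrees, then the shift along the tool's x, y, z in m, then the gripper's target within -1 to 1 (fully open at 1, half-way at 0, shut at -1). In form: ax ay az tx ty tz hand; .... A call has 1 to 20 rows; each row is the pose to reach, as a shift and turn from the pose measured when the call began, along the tool's axes at that moment; what a row does not reach only later rows make up. A row lasts 1/10 s, in which the tool goes at most 50 mm and 8.59 degrees, less where a joint would pass 70% of its speed; a pose out of reach is approached as far as the arm can. A call with a gripper value outside its range is refused whole. The fingers move at their own pace and stop on an object; "newtons" is the grip in N (left out, the last holds). Time passes only in rows, so rows that repeat a pose let the fingers close. It gives the time, the measured TCP pose, the force and the opening at its end, in the units of the state.
- monitor.read_state(): the state, without advancing time (a new reading comes with each control period).
- imaging.grab_frame(name): name is "scene" or "top" or "wrist"; returns the picture (420x560x3 uint8, blue, green, red); there is no depth.
- imaging.get_calibration(name): a dict with "fx", "fy", "cx", "cy" (pixels), "R" (3x3) and "t" (3): a world point X has camera coordinates R X + t; the wrist camera has in their place "hand_eye" (4x4, takes a point from camera to tool coordinates, whose origin is the TCP and whose axes are the tool frame's). Camera axes: x right, y down, z forward; pixel columns grow to the right and rows downward; lengths in mm; the calibration is good to about 2 mm. A picture is of the moment at which its call begins: read the wrist's pose just before it. get_calibration takes no time and is no camera call.
- arm.close_job(): hands the job in, once; it reports no verdict.
The state is a dict: "clock": time; "q": joint angles; "joint_vel": joint speeds; "joint_torque": joint torques, N m; "tool_pos": TCP position; "orientation": TCP orientation; "ft_force": force on the tool from outside, world axes, zero at the start; "ft_torque": the same for the moment, N m; "opening": finger opening in mm.
Only numpy, scipy, OpenCV 4.12 (cv2) and the standard library are available. Lean on these libraries where they do the work, as an engineer would, in place of code of your own. Each camera call takes 0.05 s, during which the arm holds its last target.

## Working session

There is one attempt and no reset: what is moved stays moved. The work goes in short steps, Python scripts to look and compute and a tool call to move; the robot and the scene stay as the last step left them, time stands still between calls to the robot, and variables do not carry over. Pictures are saved under pics/ and viewed, and the job is handed in when it is done.

Besides the shell and the picture viewer there is one more tool, called after "Emit:" as name(argument=value, ...), one argument or row to a line, values as JSON. drive_tool: Moves the arm, as the interface text tells. Its arguments: {"type":"object","properties":{"targets":{"type":"string"},"newtons":{"type":"number"}},"required":["targets"]}

```bash
mkdir -p pics; ls
python3 - <<'E'
from plant import monitor, imaging, arm
import cv2
s=monitor.read_state(); print(s, arm.grip_depth)
for n in ("scene","top","wrist"):
    cv2.imwrite(f"pics/{n}0.png",imaging.grab_frame(n))
    print(n,imaging.get_calibration(n))
E
```

```text
pics
{'clock': 0.0, 'q': array([-1.15298324,  0.4683928 , -0.01161364,  1.6036653 ,  0.00599028,
        1.07139429, -0.05624632]), 'joint_vel': array([ 1.74593325e-03,  8.02401657e-04,  1.42939461e-03, -9.83115598e-05,
       -5.60312343e-04,  2.91357844e-04, -1.18158860e-04]), 'joint_torque': array([-1.18856547e-04, -5.32381046e+01,  2.14977690e-02, -2.51298666e+01,
        1.14364608e-02,  7.82129617e-03, -1.96534224e-06]), 'tool_pos': array([288.83595325, 581.65310853, 230.31094598]), 'orientation': array([-1.57261788e+00, -1.13093439e-04, -4.60818056e-01]), 'ft_force': array([-0.00766848,  0.6386622 , -0.44646439]), 'ft_torque': array([ 0.02038446, -0.04282459,  0.01354938]), 'opening': 85.66395460737812} 18.700000000000003
scene {'fx': 544.6661627680435, 'fy': 544.6661627680435, 'cx': 268.3457807988736, 'cy': 206.1814578636626, 'R': array([[-0.27993963,  0.95989329,  0.01544914],
       [ 0.69142744,  0.21275713, -0.69040749],
       [-0.66600443, -0.18259046, -0.72325571]]), 't': array([ 195.4191054 , -346.42813557, 1955.36871422])}
top {'fx': 439.3756796368459, 'fy': 439.3756796368459, 'cx': 280.75824046125814, 'cy': 213.0081185624536, 'R': array([[ 0.01839185, -0.99982634, -0.00300381],
       [-0.99266416, -0.01790087, -0.11957188],
       [ 0.11949734,  0.00518093, -0.992821  ]]), 't': array([ -23.5473644 ,  598.55240508, 1272.91286982])}
wrist {'fx': 364.7009104287573, 'fy': 364.7009104287573, 'cx': 279.40407134109796, 'cy': 210.60786374830042, 'hand_eye': array([[ 8.64478041e-05,  9.54332219e-01,  2.98747397e-01,
        -7.65819303e+01],
       [ 8.36911054e-04, -2.98747363e-01,  9.54331867e-01,
        -1.42542527e+02],
       [ 9.99999646e-01,  1.67525105e-04, -8.24517238e-04,
        -8.05508158e-01],
       [ 0.00000000e+00,  0.00000000e+00,  0.00000000e+00,
         1.00000000e+00]])}
```

View pics/top0.png

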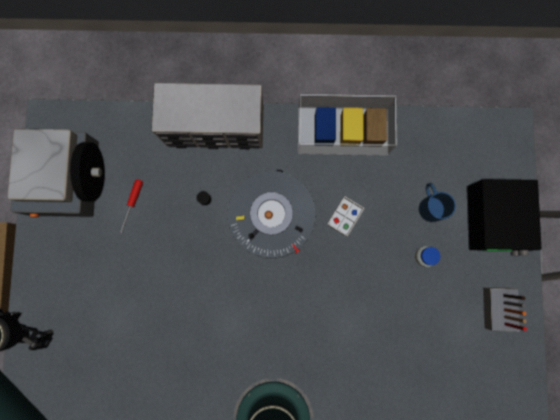

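View pics/scene0.png

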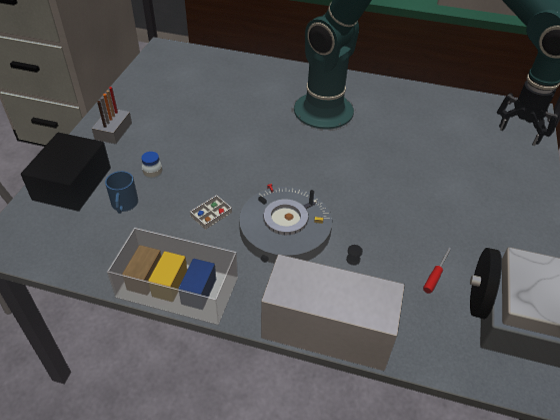

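View pics/wrist0.png

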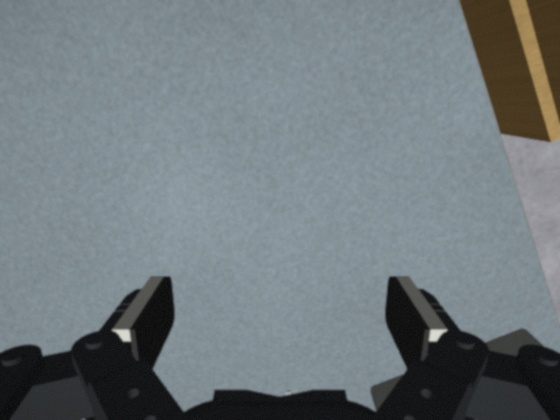

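Run:
```python
import cv2
a=cv2.imread("pics/top0.png")[160:270,200:340]
cv2.imwrite("pics/topz.png",cv2.resize(a,None,fx=5.5,fy=5.4,interpolation=cv2.INTER_CUBIC))
a=cv2.imread("pics/scene0.png")[170:270,230:370]
cv2.imwrite("pics/scenez.png",cv2.resize(a,None,fx=5.5,fy=5.5,interpolation=cv2.INTER_CUBIC))
```

```text
(no output)
```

View pics/topz.png

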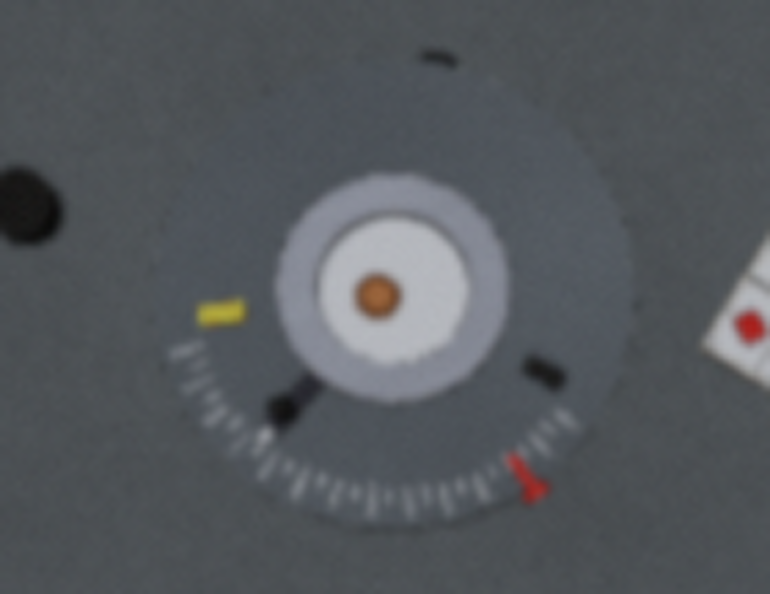

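View pics/scenez.png

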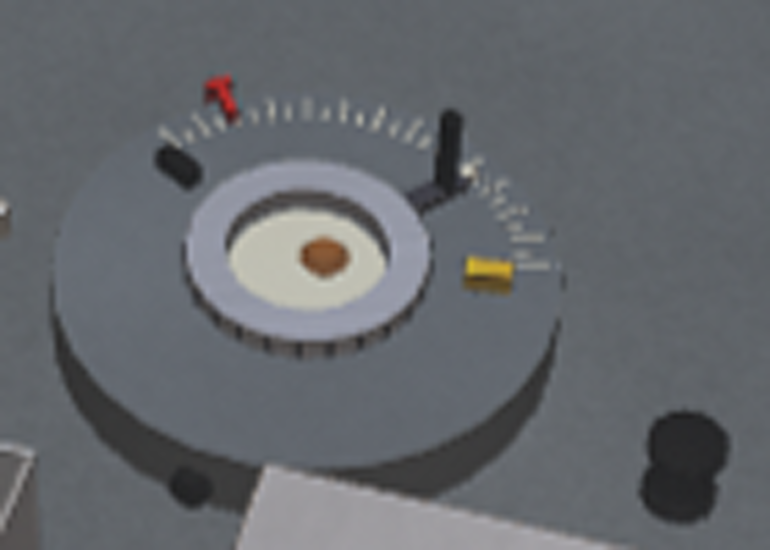

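```bash
cat > h.py <<'E'
import numpy as np, cv2
from scipy.spatial.transform import Rotation as Ro
def w2p(c,X):
    p=c['R']@np.asarray(X,float)+c['t']; return np.array([c['fx']*p[0]/p[2]+c['cx'],c['fy']*p[1]/p[2]+c['cy']])
def p2w(c,u,v,z):
    d=c['R'].T@np.array([(u-c['cx'])/c['fx'],(v-c['cy'])/c['fy'],1]); o=-c['R'].T@c['t']
    return o+d*(z-o[2])/d[2]
def wristcal(cal,s):
    c=dict(cal); R=Ro.from_euler('xyz',s['orientation']).as_matrix()
    H=cal['hand_eye']; Rcw=R@H[:3,:3]; o=R@H[:3,3]+s['tool_pos']
    c['R']=Rcw.T; c['t']=-Rcw.T@o; return c
E
python3 - <<'E'
from plant import imaging
from h import *
c=imaging.get_calibration("top"); s=imaging.get_calibration("scene")
T=lambda x,y,z:p2w(c,200-.5+(x+.5)/5.5,160-.5+(y+.5)/5.4,z)
S=lambda x,y,z:p2w(s,230-.5+(x+.5)/5.5,170-.5+(y+.5)/5.5,z)
C=T(393,287,68);print("C",C,"scene",S(308,243,68))
cb=None
for n,p,q in [("yellow",T(221,312,66),S(489,267,66)),("black",T(545,373,66),S(180,160,66)),("post",T(284,411,112),S(451,115,112)),("ptr",T(262,438,60),S(470,168,60)),("red",T(512,457,60),S(234,119,60)),("redout",T(530,487,62),None),("stone",T(378,296,50),S(325,255,50))]:
    for r in (p,q):
        if r is None: continue
        d=(r-C)[:2]; print(n,r.round(1),np.hypot(*d).round(1),np.arctan2(d[1],d[0])%6.283)
E
```

```text
C [595.28930397  15.42025565  68.        ] scene [593.72072783  18.19449176  68.        ]
yellow [580.3 106.1  66. ] 91.9 1.7342240550498669
yellow [581.1 108.8  66. ] 94.4 1.7216003031497593
black [550.5 -65.6  66. ] 92.5 4.207072104091248
black [554.8 -60.7  66. ] 86.2 4.22311176134712
post [524.5  68.1 112. ] 88.2 2.501727385949282
post [527.4  73.3 112. ] 89.2 2.4351900914419047
ptr [513.3  83.   60. ] 106.3 2.452078377051309
ptr [510.3  83.3  60. ] 108.8 2.467312978023813
red [505.5 -49.   60. ] 110.5 3.7637032738939213
red [511.7 -43.9  60. ] 102.4 3.7584669968921878
redout [489.5 -58.6  62. ] 129.1 3.75240095362435
stone [592.4  23.8  50. ] 8.9 1.9043169228543415
stone [582.9  25.   50. ] 15.7 2.485132446401867
```

```bash
cat >> h.py <<'E'
C0=np.array([594.8,16.5])
def rel(s,pos,yaw):
    "row (deg, m) to reach pos (mm) with tool straight down at yaw"
    R0=Ro.from_euler('xyz',s['orientation']); R1=Ro.from_euler('xyz',[-np.pi/2,0,yaw])
    rv=(R0.inv()*R1).as_rotvec(degrees=True); t=R0.inv().apply(np.asarray(pos)-s['tool_pos'])/1000
    return ' '.join(f'{v:.1f}' for v in rv)+' '+' '.join(f'{v:.4f}' for v in t)
def polar(r,phi,z,C=C0): return np.array([C[0]+r*np.cos(phi),C[1]+r*np.sin(phi),z])
E
python3 - <<'E'
from plant import monitor
from h import *
s=monitor.read_state()
print(rel(s,polar(88,2.90,231),2.6-np.pi))
E
```

```text
0.1 4.6 0.0 0.4395 0.0001 -0.3894
```

Emit:
drive_tool(
  targets="0 1 0 0.04 0 -0.035 -1;0 2 0 0.08 0 -0.07 -1;0 3 0 0.115 0 -0.10 -1;0 4 0 0.15 0 -0.133 -1;0 4.6 0 0.185 0 -0.164 -1;0 4.6 0 0.22 0 -0.195 -1;0 4.6 0 0.255 0 -0.226 -1;0 4.6 0 0.29 0 -0.257 -1;0 4.6 0 0.325 0 -0.288 -1;0 4.6 0 0.36 0 -0.319 -1;0 4.6 0 0.395 0 -0.35 -1;0 4.6 0 0.42 0 -0.372 -1;0 4.6 0 0.435 0 -0.385 -1;0 4.6 0 0.4395 0 -0.3894 -1;0 4.6 0 0.4395 0 -0.3894 -1;0 4.6 0 0.4395 0 -0.3894 -1",
  newtons=20,
)

```text
clock: 1.75
tool_pos: [508.9, 39.0, 230.9]
orientation: [-1.572, 0.001, -0.539]
ft_force: [-0.4, 0.2, -0.4]
opening: -0.0
```

Run:
```python
from plant import monitor, imaging
from h import *
s=monitor.read_state(); print(s['clock'],s['tool_pos'],s['orientation'],s['q'].round(2),s['opening'],s['ft_force'])
cv2.imwrite("pics/w1.png",imaging.grab_frame("wrist"))
c=wristcal(imaging.get_calibration("wrist"),s)
for n,p in dict(C=[*C0,68],post=polar(88,2.46,112),ptr=polar(108,2.46,60),red=polar(108,3.757,60)).items(): print(n,w2p(c,p).round(1))
```

```text
1.75 [508.86606858  39.02403214 230.92604319] [-1.57200469e+00  6.72628075e-04 -5.39349186e-01] [-0.39  0.23  0.29  1.96 -0.08  0.97  0.97] -0.005240660958051518 [-0.42154349  0.24170866 -0.36009921]
C [307.4 278.5]
post [331.  201.6]
ptr [327.3 163.1]
red [200.2 231.5]
```

View pics/w1.png

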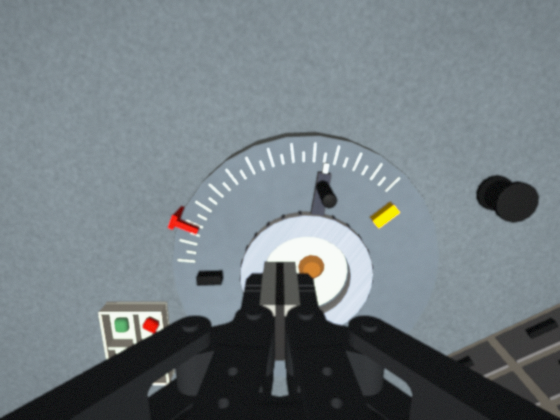

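```bash
cat >> h.py <<'E'
def push(phi,side,z,off=20.5,C=C0):
    "side +1: finger on CCW side of post (pushing clockwise); -1: other side. returns pos,yaw"
    zt=np.array([np.sin(phi),-np.cos(phi),0])
    return polar(88,phi,z,C)-side*off*zt, phi-np.pi
E
python3 - <<'E'
from plant import monitor
from h import *
s=monitor.read_state()
p,y=push(2.46,1,80,off=38); print(p,y)
print(rel(s,p,y))
E
```

```text
[502.52065111  42.43302467  80.        ] -0.6815926535897932
0.1 8.2 -0.0 -0.0070 0.1510 -0.0003
```

Emit:
drive_tool(
  targets="0 3 0 -0.003 0.02 0 -1;0 6 0 -0.007 0.05 0 -1;0 8.2 0 -0.007 0.08 0 -1;0 8.2 0 -0.007 0.11 0 -1;0 8.2 0 -0.007 0.135 0 -1;0 8.2 0 -0.007 0.151 0 -1;0 8.2 0 -0.007 0.151 0 -1;0 8.2 0 -0.007 0.151 0 -1",
)

```text
clock: 2.6
tool_pos: [502.7, 43.7, 80.2]
orientation: [-1.572, 0.001, -0.68]
ft_force: [0.2, -0.6, -0.0]
opening: 0.1
```

Run:
```python
from plant import monitor, imaging
from h import *
s=monitor.read_state(); print(s['clock'],s['tool_pos'],s['orientation'],s['q'].round(2),s['opening'],s['ft_force'])
cv2.imwrite("pics/w2.png",imaging.grab_frame("wrist"))
for ph in (2.46,2.36,2.26,2.16,2.06,1.98,1.93,1.88,1.84): print(ph,rel(s,*push(ph,1,80)))
```

```text
2.6 [502.6808797   43.67891801  80.18870161] [-1.57198049e+00  6.97066103e-04 -6.80251237e-01] [-0.37  0.45  0.26  2.08 -0.19  0.63  0.91] 0.11727662121261415 [ 0.23725826 -0.6245929  -0.02567284]
2.46 0.1 0.1 -0.0 0.0007 0.0002 0.0164
2.36 0.1 5.8 -0.0 -0.0009 0.0002 0.0253
2.26 0.1 11.5 -0.0 -0.0016 0.0001 0.0343
2.16 0.1 17.3 -0.0 -0.0014 0.0001 0.0434
2.06 0.1 23.0 -0.0 -0.0003 0.0001 0.0523
1.98 0.1 27.6 -0.0 0.0012 0.0001 0.0594
1.93 0.1 30.4 -0.0 0.0025 0.0001 0.0637
1.88 0.1 33.3 -0.0 0.0039 0.0001 0.0680
1.84 0.1 35.6 -0.0 0.0052 0.0001 0.0714
```

View pics/w2.png

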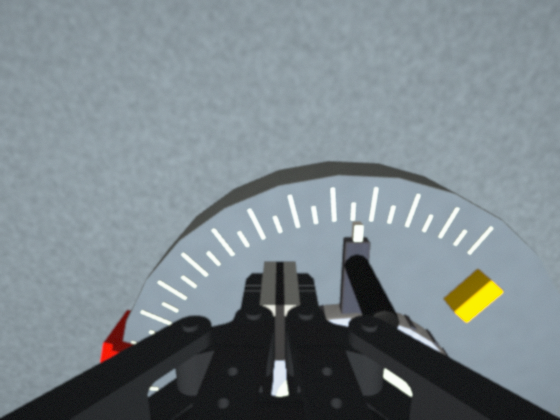

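Emit:
drive_tool(
  targets="0 0 0 0.0007 0 0.008 -1;0 0 0 0.0007 0 0.0164 -1;0 3 0 0 0 0.0208 -1;0 5.8 0 -0.0009 0 0.0253 -1;0 8.7 0 -0.0013 0 0.0298 -1;0 11.5 0 -0.0016 0 0.0343 -1;0 14.4 0 -0.0015 0 0.0388 -1;0 17.3 0 -0.0014 0 0.0434 -1;0 20.1 0 -0.0009 0 0.0478 -1;0 23 0 -0.0003 0 0.0523 -1;0 23 0 -0.0003 0 0.0523 -1",
)

```text
clock: 3.75
tool_pos: [536.8, 85.5, 81.2]
orientation: [-1.57, -0.001, -1.081]
ft_force: [-0.4, -0.0, -0.5]
opening: 0.1
```

Run:
```python
from plant import monitor, imaging
from h import *
s=monitor.read_state(); print(s['clock'],s['tool_pos'],s['orientation'],s['opening'],s['ft_force'])
cv2.imwrite("pics/w3.png",imaging.grab_frame("wrist"))
```

```text
3.75 [536.78067884  85.47314548  81.2265729 ] [-1.56958492e+00 -5.58631027e-04 -1.08093886e+00] 0.119207691070889 [-0.38000952 -0.02771516 -0.50360192]
```

View pics/w3.png

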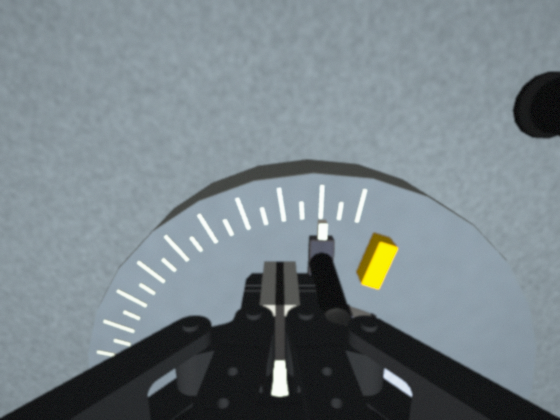

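Run:
```python
from plant import monitor, imaging
from h import *
s=monitor.read_state()
c=wristcal(imaging.get_calibration("wrist"),s)
p=p2w(c,323,222,60); d=p[:2]-C0; print(p,np.hypot(*d),np.arctan2(d[1],d[0]))
p=p2w(c,380,262,66); d=p[:2]-C0; print(p,np.hypot(*d),np.arctan2(d[1],d[0]))
for ph in (2.03,2.0,1.98,1.96,1.94,1.92,1.9,1.88,1.86,1.84,1.82): print(ph,rel(s,*push(ph,1,80)))
```

```text
[545.05365311 111.4498056   60.        ] 107.19218541273676 2.0533983307042387
[577.34159411 108.30139797  66.        ] 93.44673672763655 1.7587279592779714
2.03 -0.1 1.8 0.0 -0.0005 0.0012 0.0012
2.0 -0.1 3.5 0.0 -0.0009 0.0012 0.0039
1.98 -0.1 4.7 0.0 -0.0012 0.0012 0.0057
1.96 -0.1 5.8 0.0 -0.0015 0.0012 0.0075
1.94 -0.1 7.0 0.0 -0.0017 0.0012 0.0093
1.92 -0.1 8.1 0.0 -0.0019 0.0012 0.0111
1.9 -0.1 9.3 0.0 -0.0020 0.0012 0.0129
1.88 -0.1 10.4 0.0 -0.0021 0.0012 0.0147
1.86 -0.1 11.6 0.0 -0.0022 0.0012 0.0165
1.84 -0.1 12.7 0.0 -0.0022 0.0012 0.0183
1.82 -0.1 13.8 0.0 -0.0022 0.0012 0.0201
```

Emit:
drive_tool(
  targets="0 1.8 0 -0.0005 0 0.0012 -1;0 3.5 0 -0.0009 0 0.0039 -1;0 4.7 0 -0.0012 0 0.0057 -1;0 5.8 0 -0.0015 0 0.0075 -1;0 7 0 -0.0017 0 0.0093 -1;0 8.1 0 -0.0019 0 0.0111 -1;0 8.1 0 -0.0019 0 0.0111 -1",
)

```text
clock: 4.5
tool_pos: [545.8, 92.4, 81.2]
orientation: [-1.569, -0.0, -1.222]
ft_force: [-0.6, 0.5, 0.5]
opening: -0.0
```

Run:
```python
from plant import monitor, imaging
from h import *
s=monitor.read_state(); print(s['clock'],s['tool_pos'],s['orientation'],s['opening'],s['ft_force'])
cv2.imwrite("pics/w4.png",imaging.grab_frame("wrist"))
for ph in (1.9,1.88,1.87,1.86,1.85,1.84,1.83,1.82,1.8): print(ph,rel(s,*push(ph,1,81)))
```

```text
4.5 [545.75756702  92.43929382  81.17262865] [-1.56921208e+00 -4.40962966e-04 -1.22167711e+00] -0.026872163050675857 [-0.64855399  0.52571775  0.47959169]
1.9 -0.1 1.1 0.0 -0.0003 0.0002 0.0014
1.88 -0.1 2.3 0.0 -0.0006 0.0002 0.0031
1.87 -0.1 2.9 0.0 -0.0008 0.0002 0.0040
1.86 -0.1 3.4 0.0 -0.0009 0.0002 0.0049
1.85 -0.1 4.0 0.0 -0.0011 0.0002 0.0058
1.84 -0.1 4.6 0.0 -0.0012 0.0002 0.0067
1.83 -0.1 5.2 0.0 -0.0014 0.0002 0.0076
1.82 -0.1 5.7 0.0 -0.0015 0.0002 0.0085
1.8 -0.1 6.9 0.0 -0.0017 0.0002 0.0103
```

View pics/w4.png

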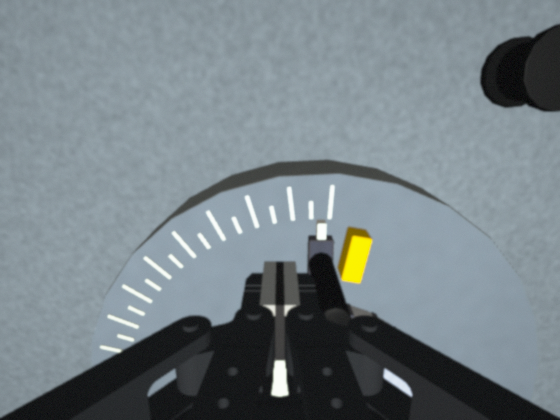

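Emit:
drive_tool(
  targets="0 1.1 0 -0.0003 0 0.0014 -1;0 2.3 0 -0.0006 0 0.0031 -1;0 2.9 0 -0.0008 0 0.004 -1;0 2.9 0 -0.0008 0 0.004 -1",
)

```text
clock: 4.95
tool_pos: [549.4, 94.6, 81.1]
orientation: [-1.569, -0.001, -1.272]
ft_force: [-0.6, -0.4, 0.6]
opening: 0.4
```

Emit:
drive_tool(
  targets="0 0.5 0 0 0 0.001 -1;0 0.5 0 0 0 0.001 -1",
)

```text
clock: 5.15
tool_pos: [549.5, 94.7, 81.0]
orientation: [-1.571, -0.0, -1.281]
ft_force: [-4.3, -1.0, 3.9]
opening: -0.0
```

Run:
```python
from plant import monitor, imaging
from h import *
s=monitor.read_state(); print(s['clock'],s['tool_pos'],s['orientation'],s['opening'],s['ft_force'])
a=imaging.grab_frame("wrist")
cv2.imwrite("pics/w5.png",cv2.resize(a[160:340,220:440],None,fx=3,fy=3,interpolation=cv2.INTER_CUBIC))
for ph in (1.87,1.86,1.85,1.84,1.83,1.82,1.8): print(ph,rel(s,*push(ph,1,81)))
```

```text
5.15 [549.47650595  94.74233891  81.01903732] [-1.57082977e+00 -4.26723336e-05 -1.28113148e+00] -0.013625421111154761 [-4.30507257 -0.97701403  3.85643233]
1.87 0.0 -0.5 0.0 0.0001 0.0000 -0.0003
1.86 0.0 0.0 0.0 -0.0001 0.0000 0.0006
1.85 0.0 0.6 0.0 -0.0003 0.0000 0.0015
1.84 0.0 1.2 0.0 -0.0005 0.0000 0.0024
1.83 0.0 1.7 0.0 -0.0007 0.0000 0.0033
1.82 0.0 2.3 0.0 -0.0008 0.0000 0.0042
1.8 0.0 3.5 0.0 -0.0011 0.0000 0.0059
```

View pics/w5.png

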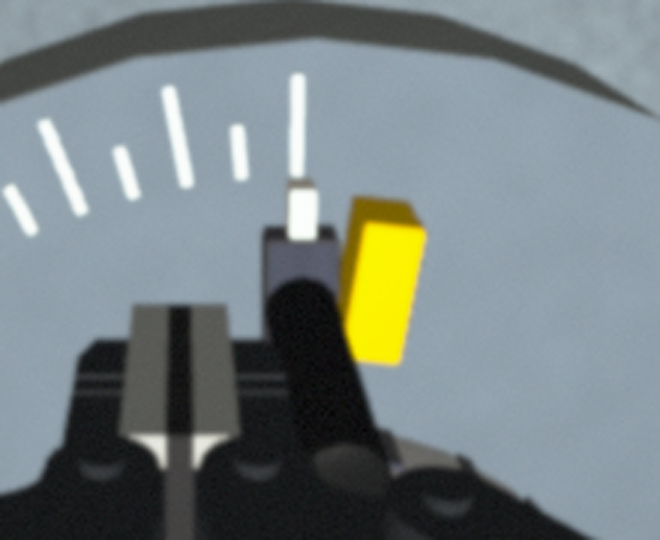

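Emit:
drive_tool(
  targets="0 0 0 0 0 0.0004 -1;0 0 0 0 0 0.0004 -1;0 0 0 0 0 0.0004 -1",
)

```text
clock: 5.5
tool_pos: [549.5, 94.8, 80.9]
orientation: [-1.572, 0.0, -1.281]
ft_force: [-4.9, -0.4, 3.5]
opening: -0.2
```

Run:
```python
from plant import monitor, imaging
from h import *
s=monitor.read_state(); print(s['clock'],s['tool_pos'],s['orientation'],s['opening'],s['ft_force'])
imaging.grab_frame("wrist")
s=monitor.read_state(); print(s['ft_force'],s['tool_pos'])
for n,a in dict(back=push(1.86,1,81,off=40),up=push(1.86,1,140,off=40),over=push(1.86,-1,140,off=40),dn=push(1.86,-1,81,off=40)).items(): print(n,a,rel(s,*a))
```

```text
5.5 [549.4785103   94.76912971  80.94486956] [-1.57152424e+00  1.03835501e-04 -1.28088646e+00] -0.21309773908070592 [-4.85829213 -0.38135179  3.48620612]
[-5.34063383 -2.01751236  2.80816983] [549.45525682  94.76601469  80.94294007]
back (array([531.36451146,  89.43791054,  81.        ]), -1.281592653589793) 0.0 0.0 -0.0 -0.0001 -0.0000 -0.0189
up (array([531.36451146,  89.43791054, 140.        ]), -1.281592653589793) 0.0 0.0 -0.0 -0.0001 -0.0590 -0.0189
over (array([608.04221411, 112.25303528, 140.        ]), -1.281592653589793) 0.0 0.0 -0.0 -0.0000 -0.0591 0.0611
dn (array([608.04221411, 112.25303528,  81.        ]), -1.281592653589793) 0.0 0.0 -0.0 -0.0000 -0.0001 0.0611
```

Emit:
drive_tool(
  targets="0 0 0 0 0 -0.009 -1;0 0 0 0 0 -0.019 -1;0 0 0 0 -0.02 -0.019 -1;0 0 0 0 -0.045 -0.019 -1;0 0 0 0 -0.062 -0.019 -1;0 0 0 0 -0.062 0 -1;0 0 0 0 -0.062 0.025 -1;0 0 0 0 -0.062 0.05 -1;0 0 0 0 -0.062 0.061 -1;0 0 0 0 -0.062 0.061 -1;0 0 0 0 -0.045 0.061 -1;0 0 0 0 -0.02 0.061 -1;0 0 0 0 0 0.061 -1;0 0 0 0 0 0.061 -1",
)

```text
clock: 6.95
tool_pos: [604.5, 111.3, 78.2]
orientation: [-1.578, 0.0, -1.281]
ft_force: [-0.2, -0.4, 0.2]
opening: 0.2
```

Run:
```python
from plant import monitor, imaging
from h import *
s=monitor.read_state(); print(s['clock'],s['tool_pos'],s['orientation'],s['q'].round(2),s['ft_force'])
cv2.imwrite("pics/w6.png",imaging.grab_frame("wrist"))
for ph in np.arange(1.86,3.4,.1): print(round(ph,2),rel(s,*push(ph,-1,81)))
```

```text
6.95 [604.47689769 111.30162398  78.23186662] [-1.57793612e+00  3.81326481e-04 -1.28147253e+00] [-0.54  0.62  0.4   1.81 -0.33  0.78  0.33] [-0.24555378 -0.43297273  0.18974033]
1.86 0.4 0.0 -0.0 0.0001 -0.0027 -0.0158
1.96 0.4 -5.7 -0.0 -0.0015 -0.0026 -0.0247
2.06 0.4 -11.5 -0.1 -0.0022 -0.0025 -0.0337
2.16 0.4 -17.2 -0.1 -0.0020 -0.0025 -0.0428
2.26 0.4 -22.9 -0.1 -0.0009 -0.0024 -0.0517
2.36 0.4 -28.6 -0.1 0.0010 -0.0023 -0.0605
2.46 0.4 -34.4 -0.1 0.0039 -0.0023 -0.0691
2.56 0.4 -40.1 -0.2 0.0076 -0.0022 -0.0773
2.66 0.4 -45.8 -0.2 0.0121 -0.0022 -0.0852
2.76 0.4 -51.6 -0.2 0.0173 -0.0021 -0.0925
2.86 0.4 -57.3 -0.2 0.0233 -0.0021 -0.0993
2.96 0.4 -63.0 -0.2 0.0299 -0.0020 -0.1055
3.06 0.3 -68.7 -0.3 0.0371 -0.0020 -0.1109
3.16 0.3 -74.5 -0.3 0.0448 -0.0020 -0.1156
3.26 0.3 -80.2 -0.3 0.0529 -0.0019 -0.1196
3.36 0.3 -85.9 -0.3 0.0614 -0.0019 -0.1227
```

View pics/w6.png

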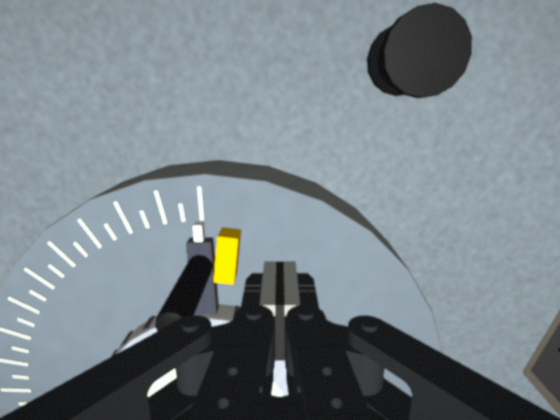

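Emit:
drive_tool(
  targets="0.4 0 0 0 -0.0027 -0.008 -1;0.4 0 0 0 -0.0027 -0.0158 -1;0.4 -2.8 0 -0.0008 -0.0027 -0.02 -1;0.4 -5.7 0 -0.0015 -0.0026 -0.0247 -1;0.4 -8.6 0 -0.0019 -0.0026 -0.029 -1;0.4 -11.5 0 -0.0022 -0.0025 -0.0337 -1;0.4 -14.4 0 -0.0022 -0.0025 -0.0383 -1;0.4 -17.2 -0.1 -0.002 -0.0025 -0.0428 -1;0.4 -20 -0.1 -0.0015 -0.0025 -0.0472 -1;0.4 -22.9 -0.1 -0.0009 -0.0024 -0.0517 -1;0.4 -25.8 -0.1 0 -0.0024 -0.0561 -1;0.4 -28.6 -0.1 0.001 -0.0023 -0.0605 -1;0.4 -31.5 -0.1 0.0024 -0.0023 -0.0648 -1;0.4 -34.4 -0.1 0.0039 -0.0023 -0.0691 -1;0.4 -37.3 -0.2 0.0057 -0.0023 -0.0732 -1;0.4 -40.1 -0.2 0.0076 -0.0022 -0.0773 -1;0.4 -43 -0.2 0.0098 -0.0022 -0.0813 -1;0.4 -45.8 -0.2 0.0121 -0.0022 -0.0852 -1;0.4 -45.8 -0.2 0.0121 -0.0022 -0.0852 -1",
)

```text
clock: 8.9
tool_pos: [527.4, 75.3, 83.7]
orientation: [-1.567, -0.004, -0.483]
ft_force: [0.2, 0.1, 0.5]
opening: -0.1
```

Run:
```python
from plant import monitor, imaging
from h import *
s=monitor.read_state(); print(s['clock'],s['tool_pos'],s['orientation'],s['q'].round(2),s['ft_force'])
cv2.imwrite("pics/w7.png",imaging.grab_frame("wrist"))
for ph in np.arange(2.66,3.8,.1): print(round(ph,2),rel(s,*push(ph,-1,81)))
```

```text
8.9 [527.41335134  75.25235644  83.68955243] [-1.56742663 -0.00366719 -0.48251756] [-0.37  0.48  0.21  2.01 -0.16  0.66  1.02] [0.23642268 0.06491671 0.53202744]
2.66 -0.2 -0.1 0.2 -0.0011 0.0027 -0.0004
2.76 -0.2 -5.8 0.2 -0.0027 0.0026 -0.0093
2.86 -0.2 -11.5 0.2 -0.0034 0.0026 -0.0183
2.96 -0.2 -17.2 0.2 -0.0032 0.0026 -0.0273
3.06 -0.1 -23.0 0.2 -0.0021 0.0026 -0.0363
3.16 -0.1 -28.7 0.3 -0.0001 0.0025 -0.0451
3.26 -0.1 -34.4 0.3 0.0028 0.0025 -0.0536
3.36 -0.1 -40.2 0.3 0.0065 0.0025 -0.0619
3.46 -0.1 -45.9 0.3 0.0110 0.0025 -0.0697
3.56 -0.1 -51.6 0.3 0.0162 0.0025 -0.0770
3.66 -0.1 -57.3 0.3 0.0222 0.0025 -0.0838
3.76 -0.1 -63.1 0.3 0.0288 0.0025 -0.0900
```

View pics/w7.png

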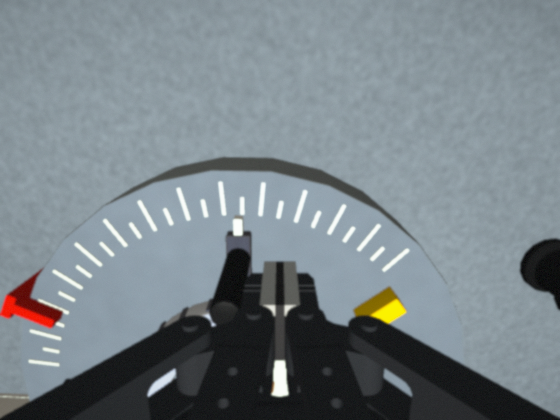

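Emit:
drive_tool(
  targets="0 -2.9 0 -0.0019 0.002 -0.005 -1;0 -5.8 0 -0.0027 0.002 -0.0093 -1;0 -8.6 0 -0.003 0.002 -0.0138 -1;0 -11.5 0 -0.0034 0.002 -0.0183 -1;0 -14.4 0 -0.0034 0.002 -0.0228 -1;0 -17.2 0 -0.0032 0.002 -0.0273 -1;0 -20.1 0 -0.0027 0.002 -0.0318 -1;0 -23 0 -0.0021 0.002 -0.0363 -1;0 -25.8 0 -0.0011 0.002 -0.0407 -1;0 -28.7 0 -0.0001 0.002 -0.0451 -1;0 -31.5 0 0.0014 0.002 -0.0494 -1;0 -34.4 0 0.0028 0.002 -0.0536 -1;0 -37.3 0 0.0046 0.002 -0.0578 -1;0 -40.2 0 0.0065 0.002 -0.0619 -1;0 -43 0 0.0088 0.002 -0.0658 -1;0 -45.9 0 0.011 0.002 -0.0697 -1;0 -48.7 0 0.0136 0.002 -0.0733 -1;0 -51.6 0 0.0162 0.002 -0.077 -1;0 -51.6 0 0.0162 0.002 -0.077 -1",
)

```text
clock: 10.85
tool_pos: [506.5, -0.9, 81.8]
orientation: [-1.572, -0.006, 0.415]
ft_force: [0.3, 0.7, -0.2]
opening: -0.2
```

Run:
```python
from plant import monitor, imaging
from h import *
s=monitor.read_state(); print(s['clock'],s['tool_pos'],s['orientation'],s['q'].round(2),s['ft_force'])
cv2.imwrite("pics/w8.png",imaging.grab_frame("wrist"))
for ph in np.arange(3.56,3.8,.02): print(round(ph,2),rel(s,*push(ph,-1,81)))
```

```text
10.85 [506.47740545  -0.8719109   81.82401897] [-1.57236146 -0.00566739  0.41547263] [-0.05  0.45 -0.01  2.06  0.01  0.63  1.91] [ 0.31311875  0.69366133 -0.19325457]
3.56 0.1 -0.2 0.3 -0.0002 0.0008 0.0005
3.58 0.1 -1.3 0.3 -0.0006 0.0008 -0.0013
3.6 0.1 -2.5 0.3 -0.0010 0.0008 -0.0030
3.62 0.1 -3.6 0.3 -0.0013 0.0008 -0.0048
3.64 0.1 -4.8 0.3 -0.0016 0.0008 -0.0066
3.66 0.1 -5.9 0.3 -0.0018 0.0008 -0.0084
3.68 0.1 -7.0 0.3 -0.0020 0.0008 -0.0102
3.7 0.1 -8.2 0.3 -0.0022 0.0008 -0.0120
3.72 0.1 -9.3 0.3 -0.0023 0.0008 -0.0138
3.74 0.1 -10.5 0.3 -0.0024 0.0008 -0.0156
3.76 0.1 -11.6 0.3 -0.0025 0.0008 -0.0174
3.78 0.1 -12.8 0.3 -0.0025 0.0008 -0.0192
```

View pics/w8.png

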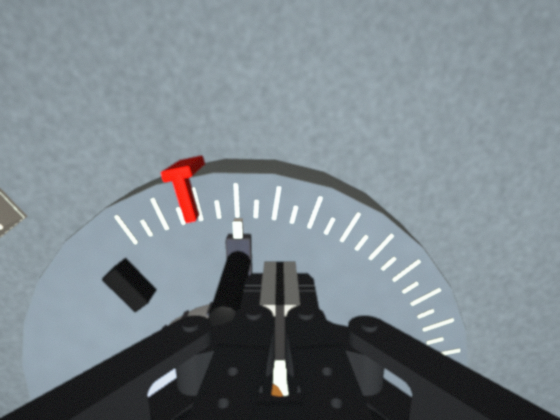

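```bash
cat > m.py <<'E'
import sys
from plant import monitor, imaging
from h import *
s=monitor.read_state()
a=imaging.grab_frame("wrist"); n=sys.argv[1]; x0,y0=130,140
cv2.imwrite(f"pics/{n}.png",cv2.resize(a[y0:y0+160,x0:x0+210],None,fx=3.8,fy=3.7,interpolation=cv2.INTER_CUBIC))
c=wristcal(imaging.get_calibration("wrist"),s)
f=a.astype(float); B,G,R=f[...,0],f[...,1],f[...,2]
red=((R>120)&(G<70)&(B<70))
v,u=np.nonzero(red); 
P=np.array([p2w(c,x,y,62)[:2] for x,y in zip(u,v)])
d=P-C0; r=np.hypot(*d.T); th=np.unwrap(np.arctan2(d[:,1],d[:,0]))%(2*np.pi)
m=(r>110)&(r<122); print("red bar angle",th[m].mean(),"rmin",np.percentile(r,1),m.sum())
# pointer: white, r 98..107 at z60
w=(B>190)&(G>190)&(R>190)
v,u=np.nonzero(w); P=np.array([p2w(c,x,y,60)[:2] for x,y in zip(u,v)])
d=P-C0; r=np.hypot(*d.T); th2=np.arctan2(d[:,1],d[:,0])%(2*np.pi)
k=(r>100)&(r<106)&(v<260)
for lab in [k]: print("pointer px",u[k].mean(),v[k].mean(),"n",k.sum(),"angle",th2[k].mean(),th2[k].std(),"rmax")
print("diff mm at 108:",108*(th[m].mean()-th2[k].mean()), s['clock'],s['tool_pos'],s['ft_force'])
E
python3 m.py w9
```

```text
red bar angle 3.757636340522132 rmin 111.9218310900504 259
pointer px 236.6551724137931 231.36206896551724 n 116 angle 3.566811364301267 0.01296856741201327 rmax
diff mm at 108: 20.609097431853435 10.9 [506.32490982  -0.71850191  81.70040297] [ 0.03336882 -0.6670172  -1.75843376]
```

View pics/w9.png

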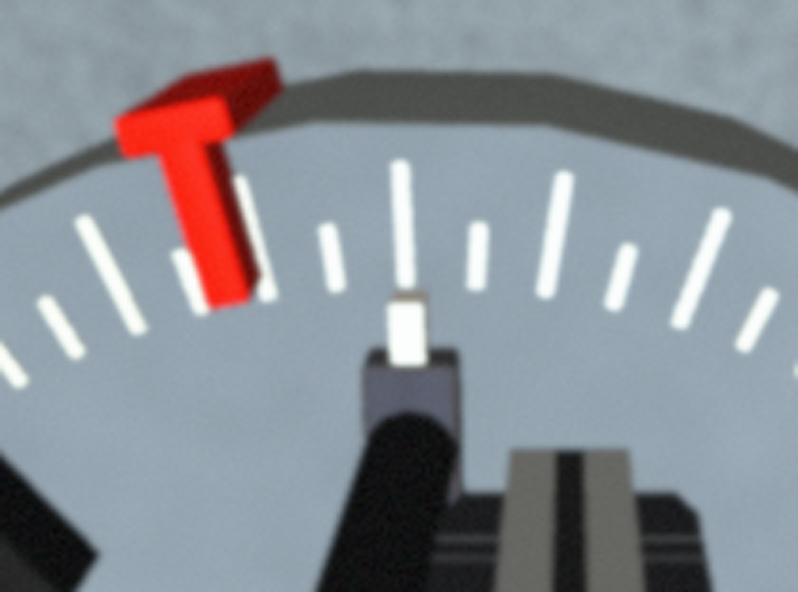

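Emit:
drive_tool(
  targets="0 -1.3 0 -0.0006 0.0004 -0.0013 -1;0 -2.5 0 -0.001 0.0004 -0.003 -1;0 -3.6 0 -0.0013 0.0004 -0.0048 -1;0 -4.8 0 -0.0016 0.0004 -0.0066 -1;0 -5.9 0 -0.0018 0.0004 -0.0084 -1;0 -7 0 -0.002 0.0004 -0.0102 -1;0 -8.2 0 -0.0022 0.0004 -0.012 -1;0 -8.8 0 -0.0022 0.0004 -0.0129 -1;0 -8.8 0 -0.0022 0.0004 -0.0129 -1;0 -8.8 0 -0.0022 0.0004 -0.0129 -1",
)

```text
clock: 11.95
tool_pos: [509.4, -13.6, 81.1]
orientation: [-1.573, -0.005, 0.568]
ft_force: [0.6, -0.2, 0.9]
opening: 0.1
```

```bash
python3 m.py w10
```

```text
red bar angle 3.7599642024699436 rmin 112.28319170817555 267
pointer px 237.58771929824562 232.4561403508772 n 114 angle 3.7072644932163112 0.012816501503655818 rmax
diff mm at 108: 5.691568599392291 11.95 [509.35339359 -13.59495405  81.12244332] [ 0.56134498 -0.24772839  0.91841256]
```

View pics/w10.png

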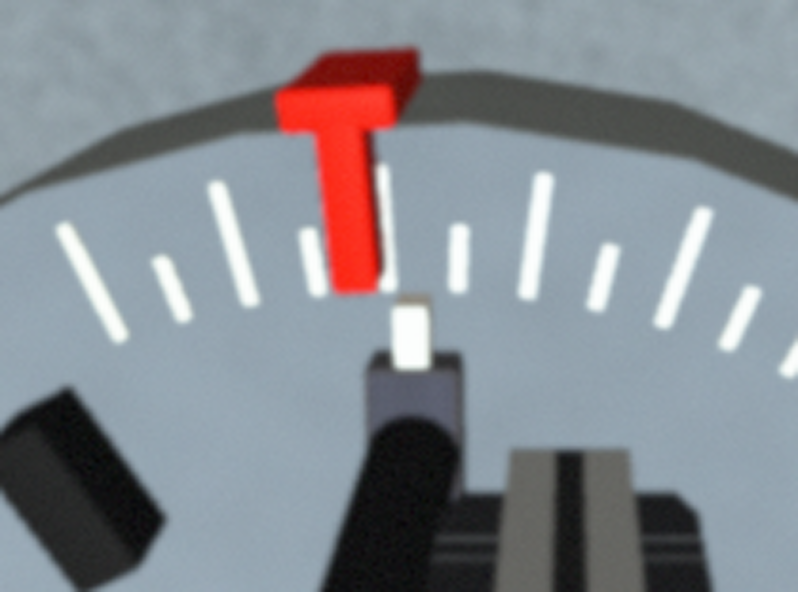

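Emit:
drive_tool(
  targets="0 -0.8 0 -0.0001 0 -0.0013 -1;0 -1.6 0 -0.0002 0 -0.0026 -1;0 -2.4 0 -0.0003 0 -0.0039 -1;0 -2.4 0 -0.0003 0 -0.0039 -1;0 -2.4 0 -0.0003 0 -0.0039 -1",
)

```text
clock: 12.5
tool_pos: [511.1, -17.2, 81.0]
orientation: [-1.573, -0.004, 0.61]
ft_force: [-1.6, 0.6, -0.3]
opening: 0.2
```

```bash
python3 m.py w11
```

```text
red bar angle 3.762185557388079 rmin 111.90486091784132 253
pointer px 237.69026548672565 232.24778761061947 n 113 angle 3.7512304490781783 0.012710037384320664 rmax
diff mm at 108: 1.1831516974692704 12.5 [511.13655964 -17.21686473  81.04773835] [-1.61641117  0.57765908 -0.29747716]
```

View pics/w11.png

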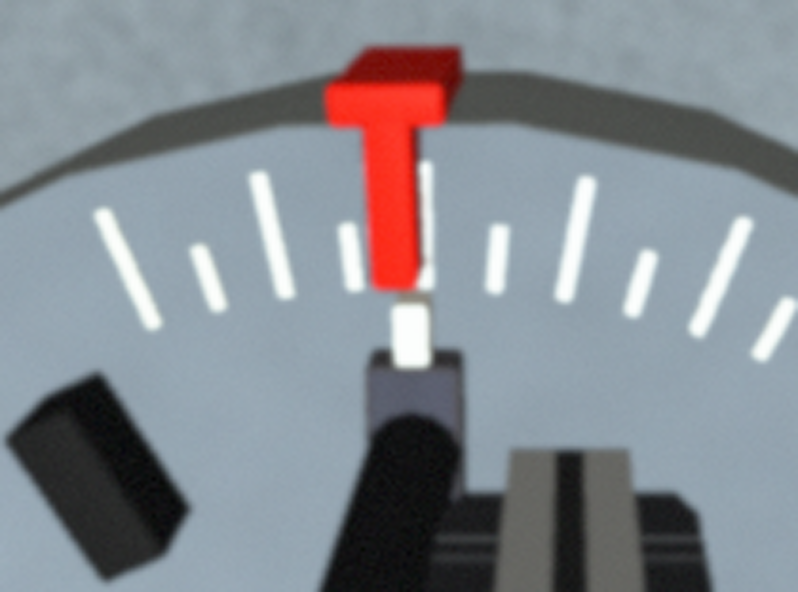

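Emit:
drive_tool(
  targets="0 -0.5 0 0 0 -0.0007 -1;0 -0.8 0 -0.0001 0 -0.0014 -1;0 -0.8 0 -0.0001 0 -0.0014 -1;0 -0.8 0 -0.0001 0 -0.0014 -1",
)

```text
clock: 12.95
tool_pos: [511.9, -18.4, 81.1]
orientation: [-1.573, -0.004, 0.624]
ft_force: [-1.3, 0.3, -0.0]
opening: -0.0
```

```bash
python3 m.py w12
```

```text
red bar angle 3.7622254019083563 rmin 112.14987741340124 256
pointer px 237.6551724137931 231.36206896551724 n 116 angle 3.767283879178189 0.012918034977673711 rmax
diff mm at 108: -0.5463155451419155 12.95 [511.9342509  -18.42509353  81.06759426] [-1.30500046  0.33853533 -0.00685182]
```

View pics/w12.png

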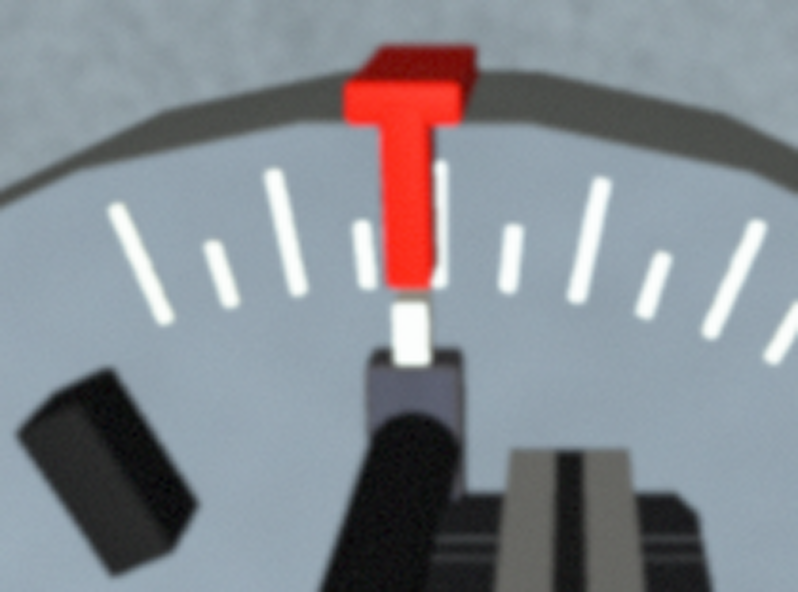

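Emit:
drive_tool(
  targets="0 0 0 0 0 0.008 -1;0 0 0 0 0 0.02 -1;0 0 0 0 0 0.025 -1;0 0 0 0 -0.02 0.025 -1;0 0 0 0 -0.05 0.025 -1;0 0 0 0 -0.08 0.025 -1;0 0 0 0 -0.11 0.025 -1;0 0 0 0 -0.13 0.025 -1;0 0 0 0 -0.14 0.025 -1;0 0 0 0 -0.14 0.025 -1;0 0 0 0 -0.14 0.025 -1",
)

```text
clock: 14.1
tool_pos: [496.0, 2.0, 220.1]
orientation: [-1.573, -0.003, 0.624]
ft_force: [0.3, 0.4, -1.1]
opening: -0.2
```

```bash
python3 m.py w13
python3 - <<'E'
from plant import imaging
import cv2
for n in ("top","wrist"): cv2.imwrite(f"pics/{n}f.png",imaging.grab_frame(n))
E
```

```text
red bar angle 3.7621865395526197 rmin 112.81905771970497 75
pointer px 225.09677419354838 173.6451612903226 n 31 angle 3.769834171211587 0.0109459039759353 rmax
diff mm at 108: -0.8259442191684698 14.1 [495.99226739   1.9980485  220.10374867] [ 0.29114125  0.4457934  -1.05949005]
```

View pics/w13.png

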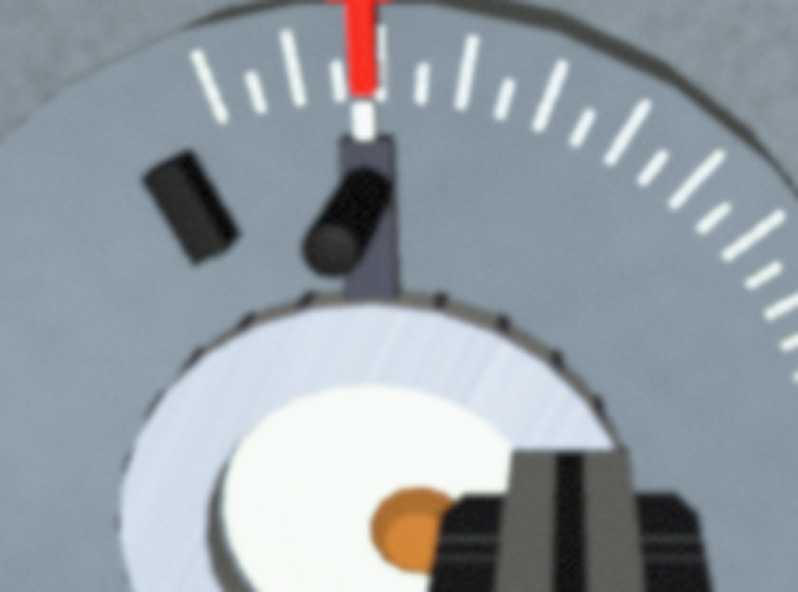

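View pics/wristf.png

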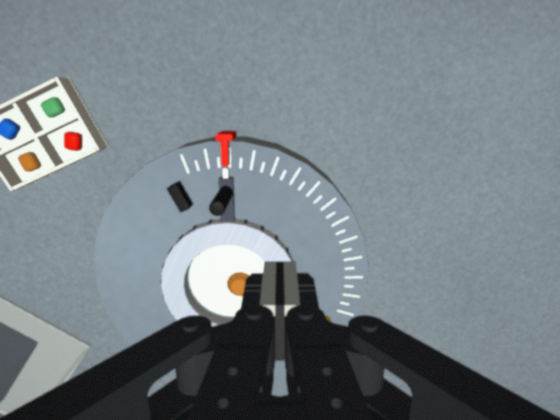

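View pics/topf.png

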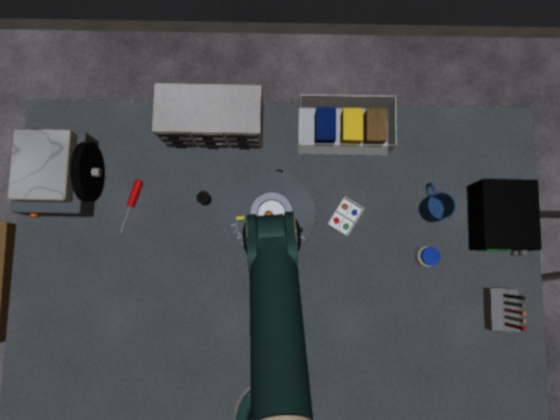

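Run:
```python
from plant import monitor, arm
s=monitor.read_state(); print(s['clock'],abs(s['joint_vel']).max(),s['ft_force']); print(arm.close_job())
```

```text
14.25 0.004403503284763769 [ 0.2672266  -0.17330403  0.77075504]
the job is handed in; nothing more can be done
None
```

I pushed the iris lever to the yellow stop with closed fingertips, then crossed over the post and pushed it back to the red marker. After that I raised the arm clear and handed in at 14.25 s; no verdict was reported.

- **Yellow stop:** The force rose to about 5 N, the lever stopped moving, and the picture showed it against the block with the pointer on the end tick.
- **Red marker:** In the last wrist picture the pointer lines up with the red bar by eye. My angle measurement gave an offset of 0.5 mm before backing off and 0.8 mm after, within the 3.5 mm limit. It should read slightly off, because the bar's shaded side biases it.
- **Other things:** By eye, the last top picture shows the stage, loupe, tray, jar, mug and screwdriver where they were. The wrist picture shows the stone still in the ring. I did not measure their positions at the end.
- **Arm at hand-in:** It was at rest and touching nothing, with about 140 mm of lift.

No check failed.

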